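Switch on, unlock and start the hob

TASK

Start the hob under the pan by pressing its controls with the fingertips: first switch on the white rocker by pressing down its raised half (the one toward the pan), then push the yellow lock plunger fully in, then hold the green key fully down for a good two seconds and let go. Keep to that order, do not press the red or the blue key, and leave the pan, the shaker and the sauce cup standing where they are. Finish with the rocker on, the plunger in and the hand clear.

Things in the scene. Friction and masses are not known exactly. Their poses are not given: they have to be found in the camera images.
- hob: fixed flat steel table-top hob, 325 x 320 x 50 mm (deep, wide, high). Origin on the table under the centre of its grey control strip (94 mm deep, along the near edge, top 50 mm above the table); x toward the black cooking plate, y left along the strip, z up. Five controls stand in a row at y = -120, -60, 0, 60, 120 mm; which is where changes each time
- rocker (a joint): angle of the white power rocker in rad: 0 = off (the half toward the cooking plate stands up), 0.4 = on (that half is fully down, the near half stands up); stays where it is put
- rocker_press (a point): point on top of the white rocker's half toward the cooking plate, on the small red bar, 16 mm from the rocker's pivot; moves with the rocker. Rocker 48 x 28 mm (long along the hob's x) in a black frame 60 x 40 mm; pivot 65 mm above the table. Pushing this half down about 6 mm with about 3 to 5 N switches on
- lock (a joint): travel of the yellow lock plunger in m: 0 = out (locked), 0.008 = fully in (unlocked); it has no spring and stays where it is pushed
- lock_top (a point): centre of the top of the yellow mushroom-shaped lock plunger (34 mm across, on a steel stem in a round black base 40 mm across); goes in 8 mm straight down with about 3 N; z up. 78 mm above the table when out
- green_key (a joint): travel of the green push key in m: 0 up, 0.006 fully down; it springs back up when let go (start)
- green_key_top (a point): centre of the top of the green round push key (28 mm across, standing in a black housing); it goes down with the key; full travel 6 mm straight down, 5 N at the bottom; z up. All keys' tops stand 72 mm above the table
- red_key (a joint): travel of the red push key in m: 0 up, 0.006 fully down; it springs back up when let go (stop)
- red_key_top (a point): centre of the top of the red round push key (28 mm across, standing in a black housing); it goes down with the key; full travel 6 mm straight down, 5 N at the bottom; z up
- blue_key (a joint): travel of the blue push key in m: 0 up, 0.006 fully down; it springs back up when let go (not used here)
- blue_key_top (a point): centre of the top of the blue round push key (28 mm across, standing in a black housing); it goes down with the key; full travel 6 mm straight down, 5 N at the bottom; z up
- pan_center (a point): middle, half-way up, of the steel pan 177 x 109 x 65 mm with beige filling, standing loose on the black cooking plate, long side about along the control strip, its top about 117 mm above the table
- shaker_center (a point): middle, half-way up, of a loose steel shaker 52 mm across and 88 mm high, standing on the table to the left of the hob
- ramekin_center (a point): middle, half-way up, of a loose white sauce cup 70 mm across and 42 mm high, standing on the table on the near side of the hob

How it is judged:
By the outcome, as a careful person would: the job done as asked, in the order asked, and still so for the second after the job is handed in, with the robot touching nothing.
It also fails if it takes over 45 s, if anything falls off the work surface, if the arm or the gripper's body presses on something with over 40 N, if the wrist force passes 120 N, or if a joint passes its speed limit or range.

ROBOT

A 6-joint arm with a two-finger parallel gripper is mounted at the origin on a cart in front of the work surface, level with it; the furniture and walls round the work are solid. World frame = base frame: x ahead of the robot, y to its left, z up, the work surface at z = 0. Lengths are in m, angles in degrees, forces in N, time in s.
With the tool pointing down it reaches from about 0.35 to 0.875 m from the base axis. Payload 4.2 kg.
Tool frame: the origin (TCP) lies midway between the tips of the shut fingers; the grasp point (between the pads) lies 19 mm behind it; z points along the fingers, y is the direction in which the jaws open and shut (so a half turn about z gives the same grasp; the last joint's range is limited). The gripper opens to 87 mm and grips with 3 to 60 N. Pads are 19 mm wide; open, the fingers measure 117 mm over their backs; the gripper's body (75 mm by 190 mm) begins 51 mm behind the grasp point.
Start: joints at [78.53, 22.042, 0.453, 0, -68.411, -14.817], TCP at [0.277, 0.56, 0.223] pointing down, gripper open.
Joint ranges: [-179.83, 179.83], [-69.29, 118.12], [-61.27, 80.66], [-181.25, 117.63], [-171.15, -9.14], [-177.46, 177.46]. Speed limits (degrees/s): [159.86, 159.86, 180, 180, 180, 180].

INTERFACE

Orientations are given as a 3x3 rotation matrix whose columns are the frame's x, y, z axes.
In Python, from station import sense, capture, calibration, finish_job gives the robot as it stands.
- The arm moves only by the tool carry_out, never from a script. Its argument "commands" is one flat list of numbers, 6 for each row, row after row: the shift along the tool's x, y, z in mm, then the turn, a rotation vector about the tool's x, y, z in rad. A call has 1 to 5 rows; each row shifts and turns the pose as measured when the row begins, along the tool's axes as they then stand; what a row does not reach is not made up. A row lasts 1/8 s, in which the tool goes at most 62.5 mm and 10.7 degrees, less where a joint would pass 70% of its speed; a pose out of reach is approached as far as the arm can. A call is refused whole if a number of a shift passes 62.5 or a number of a turn 0.188, either way. A call with a gripper value outside its range is refused whole. "grip" is the finger opening in mm, from 0 to 87, set as the call begins (left out, the last holds). The fingers move at their own pace and stop on an object; the grip force is fixed at half the most. Time passes only in rows, so rows that do not move let the fingers close. It gives the time, the measured TCP pose, the force and the opening at its end, in the units of the state.
- sense(): the state, without advancing time (a new reading comes with each control period).
- capture(name): name is "side" or "top"; returns the picture (400x640x3 uint8, red, green, blue); there is no depth.
- calibration(name): a dict with "fx", "fy", "cx", "cy" (pixels), "rvec" (rotation vector, rad) and "tvec" (3), from world to camera coordinates, as OpenCV has them. Camera axes: x right, y down, z forward; pixel columns grow to the right and rows downward; lengths in m; the calibration is good to about 2 mm. A picture is of the moment at which its call begins. calibration takes no time and is no camera call.
- finish_job(): hands the job in, once; it reports no verdict.
The state is a dict: "time_s": time; "joints": joint angles; "joint_velocities": joint speeds; "effort": joint torques, N m; "tcp_pos": TCP position; "ee_rot": TCP orientation; "wrist_force": force on the tool from outside, world axes, zero at the start; "moment": the same for the moment, N m; "gripper_width": opening from 0.0 (shut) to 1.0 (fully open).
Only numpy, scipy, OpenCV 4.12 (cv2) and the standard library are available. Lean on these libraries where they do the work, as an engineer would, in place of code of your own. Each camera call takes 0.05 s, during which the arm holds its last target.

## Working session

There is one attempt and no reset: what is moved stays moved. The work goes in short steps, Python scripts to look and compute and a tool call to move; the robot and the scene stay as the last step left them, time stands still between calls to the robot, and variables do not carry over. Pictures are saved under pics/ and viewed, and the job is handed in when it is done.

Besides the shell and the picture viewer there is one more tool, called after "Emit:" by a JSON object that holds its "name" and its "arguments", one argument or row to a line. carry_out: Moves the arm, as the interface text tells. Its arguments: {"type":"object","properties":{"commands":{"type":"array"},"grip":{"type":"number"}},"required":["commands"]}

```bash
mkdir -p pics
cat > h.py <<'E'
import numpy as np,cv2
from station import sense,capture,calibration
def snap(n,f):
    im=capture(n); cv2.imwrite('pics/'+f,im[:,:,::-1]); return im
def ray(n,u,v):
    c=calibration(n);R=cv2.Rodrigues(np.array(c['rvec'],float))[0];t=np.array(c['tvec'],float).ravel()
    d=R.T@np.array([(u-c['cx'])/c['fx'],(v-c['cy'])/c['fy'],1]);return -R.T@t,d
def onz(n,u,v,z):
    o,d=ray(n,u,v);return o+d*(z-o[2])/d[2]
E
python3 - <<'E'
from h import *
for n in('side','top'): snap(n,n+'0.png'); print(n,ray(n,320,200))
s=sense();print(s)
E
```

```text
side (array([ 0.28020777, -0.77455615,  0.48708542]), array([ 0.20719906,  0.9180061 , -0.33827757]))
top (array([0.47643818, 0.31427634, 1.05637579]), array([ 0.04464564, -0.0252756 , -0.99870525]))
{'time_s': 0.1, 'joints': array([ 7.85288077e+01,  2.20872010e+01,  3.87579302e-01, -2.33186311e-02,
       -6.84115194e+01, -1.48143109e+01]), 'joint_velocities': array([-0.00057392, -0.06270394,  0.20679016,  0.03701905, -0.08851989,
        0.06924548]), 'effort': array([-3.59385012e-04, -3.91690671e+01,  1.87933463e+01,  4.23186690e+00,
        1.34119522e-02, -7.93192362e-05]), 'tcp_pos': array([0.27655582, 0.55988654, 0.22156506]), 'ee_rot': array([[ 8.96532069e-01, -4.42978189e-01, -7.56645555e-04],
       [-4.42978816e-01, -8.96530220e-01, -1.82574025e-03],
       [ 1.30407503e-04,  1.97201263e-03, -9.99998047e-01]]), 'wrist_force': array([ 0.25054724,  0.29033988, -0.32318871]), 'moment': array([-0.0097783 ,  0.0341949 , -0.02509968]), 'gripper_width': 1.0002479678298692}
```

View pics/top0.png

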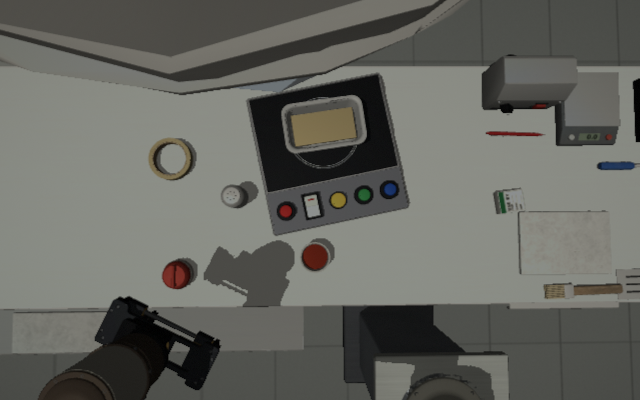

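View pics/side0.png

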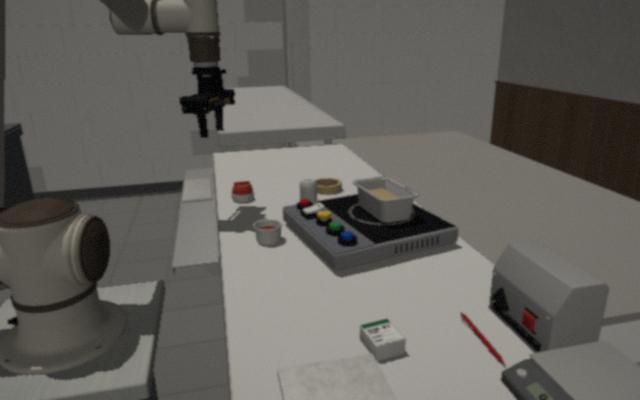

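The top view shows the strip's controls from left to right: red (285,211), white rocker (312,206), yellow (338,200), green (364,195) and blue (390,189). The pan is at (324,123), the cup at (315,257) and the shaker at (233,196). The side view shows the same row of controls.

Run:
```python
from h import *
im=cv2.imread('pics/top0.png');hsv=cv2.cvtColor(im,cv2.COLOR_BGR2HSV)
sd=cv2.imread('pics/side0.png');hs=cv2.cvtColor(sd,cv2.COLOR_BGR2HSV)
def cen(h,lo,hi,roi):
    m=cv2.inRange(h,np.array(lo),np.array(hi));k=np.zeros_like(m);x0,y0,x1,y1=roi;k[y0:y1,x0:x1]=m[y0:y1,x0:x1]
    n,l,s,c=cv2.connectedComponentsWithStats(k);i=1+np.argmax(s[1:,4]);return c[i],s[i]
T=(270,170,405,225);S=(295,190,360,250)
R={'red':((0,120,50),(8,255,255),.072),'yellow':((20,110,60),(35,255,255),.078),'green':((45,100,40),(85,255,255),.072),'blue':((105,120,40),(130,255,255),.072)}
P={}
for k,(lo,hi,z) in R.items():
    c,s=cen(hsv,lo,hi,T);P[k]=p=onz('top',*c,z)
    c2,s2=cen(hs,lo,hi,S);q=onz('side',*c2,z-.003)
    print(k,c.round(1),s[2:],p.round(4),'side',c2.round(1),s2[2:],q.round(4))
c,s=cen(hsv,(0,0,150),(180,60,255),(298,188,326,225));P['rk']=onz('top',*c,.065);print('rocker',c,s,P['rk'].round(4))
for a,b in(('red','rk'),('rk','yellow'),('yellow','green'),('green','blue')):
    d=(P[a]-P[b])[:2];print(a,b,np.linalg.norm(d).round(4),np.degrees(np.arctan2(-d[0],d[1])).round(2))
# row fit
A=np.array([P[k][:2] for k in('red','rk','yellow','green','blue')]);ys=np.array([.12,.06,0,-.06,-.12])
o=A.mean(0);e=(ys[:,None]*(A-o)).sum(0)/(ys**2).sum();print('o',o,'ey',e,np.linalg.norm(e));print('res',(A-o-ys[:,None]*e).round(4))
e/=np.linalg.norm(e);ex=np.array([e[1],-e[0]])
for k,y in zip(('red','rk','yellow','green','blue'),ys):print(k,(o+y*e).round(4))
print('press',(o+.06*e+.016*ex).round(4),'ex',ex)
cv2.imwrite('pics/z.png',np.hstack([cv2.resize(im[160:240,260:420],None,fx=4,fy=4,interpolation=2),]))
cv2.imwrite('pics/z2.png',cv2.resize(sd[180:260,280:380],None,fx=6,fy=6,interpolation=2))
```

```text
red [285.2 210.8] [ 13  13 126] [0.4967 0.3672 0.072 ] side [304.4 201.4] [11  8 57] [0.4948 0.3604 0.069 ]
yellow [337.9 199.8] [ 15  15 186] [0.5204 0.2496 0.078 ] side [323.4 214. ] [ 15   9 108] [0.5181 0.2454 0.075 ]
green [363.6 194.4] [ 13  12 123] [0.5324 0.1912 0.072 ] side [334.3 225.5] [12  8 85] [0.529  0.1846 0.069 ]
blue [389.6 189. ] [ 13  13 129] [0.5443 0.1326 0.072 ] side [346.4 235. ] [ 14  11 106] [0.5406 0.1263 0.069 ]Traceback (most recent call last):
  File "<stdin>", line 14, in <module>
  File "<stdin>", line 6, in cen
    return _wrapfunc(a, 'argmax', axis=axis, out=out, **kwds)
    return bound(*args, **kwds)
ValueError: attempt to get argmax of an empty sequence
```

Run:
```python
from h import *
im=cv2.imread('pics/top0.png');sd=cv2.imread('pics/side0.png')
hsv=cv2.cvtColor(im,cv2.COLOR_BGR2HSV);print(hsv[195:218:3,312])
A=np.array([[.4967,.3672],[.5204,.2496],[.5324,.1912],[.5443,.1326]]);ys=np.array([.12,0,-.06,-.12])
M=np.c_[np.ones(4),ys];X,_,_,_=np.linalg.lstsq(M,A,rcond=None);o,e=X;print(o,e,np.linalg.norm(e),(A-M@X).round(4))
e=e/np.linalg.norm(e);ex=np.array([e[1],-e[0]]);print('yaw',np.degrees(np.arctan2(ex[1],ex[0])))
for k,y in zip(('red','rk','yellow','green','blue'),(.12,.06,0,-.06,-.12)):print(k,(o+y*e).round(4))
print('press',(o+.06*e+.016*ex).round(4),'ex',ex)
c=calibration('top')
def proj(n,p):
    c=calibration(n);K=np.array([[c['fx'],0,c['cx']],[0,c['fy'],c['cy']],[0,0,1.]]);return cv2.projectPoints(np.array([p],float),np.array(c['rvec'],float),np.array(c['tvec'],float),K,None)[0].ravel()
pp=np.r_[o+.06*e+.016*ex,.071];u=proj('top',pp);v=proj('side',pp);print(u,v)
z=cv2.resize(im[160:240,260:420],None,fx=5,fy=5,interpolation=2);cv2.circle(z,tuple(int(t) for t in (u-[260,160])*5+2),3,(0,255,0),1);cv2.imwrite('pics/z.png',z)
z=cv2.resize(sd[180:260,280:380],None,fx=6,fy=6,interpolation=2);cv2.circle(z,tuple(int(t) for t in (v-[280,180])*6+3),3,(0,255,0),1);cv2.imwrite('pics/z2.png',z)
```

```text
[[ 38  17 122]
 [  6  77 116]
 [ 39  18 143]
 [ 38  19 144]
 [ 80   5 143]
 [ 75   7 144]
 [ 80   5 143]
 [ 50   8  94]]
[0.52047429 0.24981143] [-0.19838095  0.97742857] 0.9973573153651961 [[ 0.      0.0001]
 [-0.0001 -0.0002]
 [ 0.      0.    ]
 [ 0.      0.0001]]
yaw 11.473027252170633
red [0.4966 0.3674]
rk [0.5085 0.3086]
yellow [0.5205 0.2498]
green [0.5324 0.191 ]
blue [0.5443 0.1322]
press [0.5242 0.3118] ex [0.98001845 0.1989066 ]
[309.97467448 198.39605616] [319.65126105 205.94558511]
```

View pics/z.png

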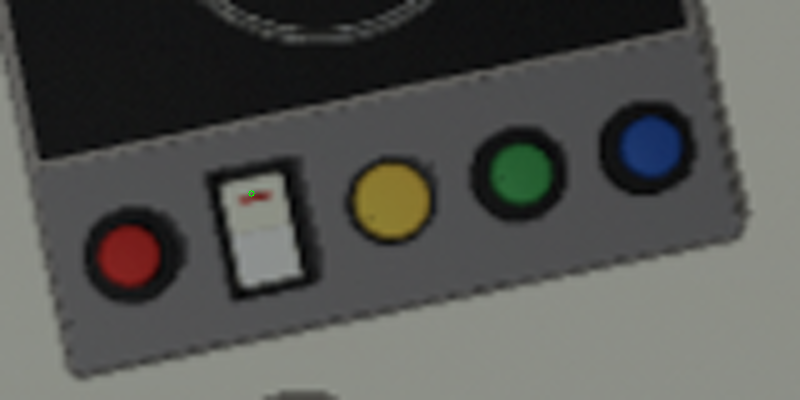

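View pics/z2.png

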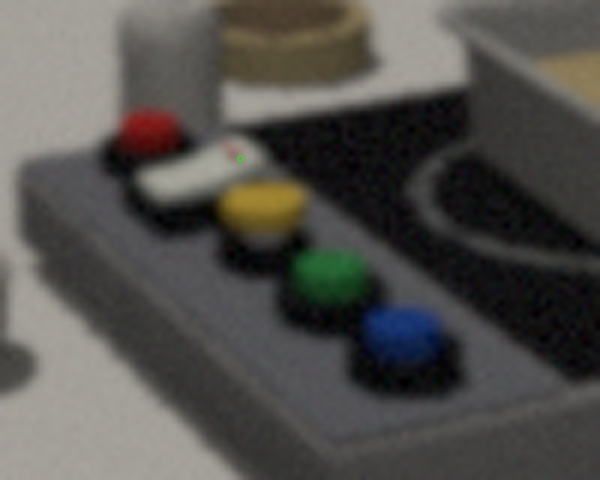

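Emit:
{"name": "carry_out", "arguments": {
  "commands": [0, 0, 0, 0, 0, -0.165, 0, 0, 0, 0, 0, -0.165, 0, 0, 0, 0, 0, -0.165, 0, 0, 0, 0, 0, -0.165],
  "grip": 0
}}

```text
time_s: 0.6
tcp_pos: [0.2759, 0.5585, 0.2188]
ee_rot: [[0.975, 0.22, -0.003], [0.22, -0.975, -0.007], [-0.004, 0.006, -1.0]]
wrist_force: [0.2, -0.1, 0.1]
gripper_width: 0.627
```

```bash
cat >> h.py <<'E'
T={'rk':(.523,.3115,.072),'y':(.5205,.2498,.078),'g':(.5324,.191,.072)}
D=np.array([[.98,.1989,0],[.1989,-.98,0],[0,0,-1]])
def go(k,z):
    s=sense();R=np.array(s['ee_rot']);p=np.array(s['tcp_pos']);t=np.array([*T[k][:2],z])
    print('t',s['time_s'],'p',p.round(4),'F',np.round(s['wrist_force'],2),'w',round(s['gripper_width'],3))
    print('shift mm',(R.T@(t-p)*1000).round(1),'turn',cv2.Rodrigues(R.T@D)[0].ravel().round(3))
E
python3 -c "
from h import *
go('rk',.14)"
```

```text
t 0.6 p [0.2759 0.5585 0.2188] F [ 0.22 -0.09  0.06] w 0.627
shift mm [187.  294.9  79.8] turn [0.006 0.004 0.022]
```

Emit:
{"name": "carry_out", "arguments": {
  "commands": [37, 58, 0, 0.006, 0.004, 0.022, 37, 58, 0, 0, 0, 0, 37, 58, 0, 0, 0, 0, 37, 58, 0, 0, 0, 0, 30, 50, 30, 0, 0, 0]
}}

```text
time_s: 1.23
tcp_pos: [0.4909, 0.3383, 0.1904]
ee_rot: [[0.978, 0.208, 0.002], [0.208, -0.978, 0.001], [0.002, -0.0, -1.0]]
wrist_force: [0.2, 1.1, -1.6]
gripper_width: 0.061
```

```bash
python3 -c "
from h import *
go('rk',.11)"
```

```text
t 1.225 p [0.4909 0.3383 0.1904] F [ 0.17  1.06 -1.59] w 0.061
shift mm [25.7 33.  80.5] turn [-0.    -0.002  0.009]
```

Emit:
{"name": "carry_out", "arguments": {
  "commands": [26, 33, 25, 0, 0, 0.009, 0, 0, 35, 0, 0, 0, 0, 0, 15, 0, 0, 0, 0, 0, 0, 0, 0, 0]
}}

```text
time_s: 1.72
tcp_pos: [0.5251, 0.3055, 0.1103]
ee_rot: [[0.981, 0.192, -0.003], [0.192, -0.981, -0.003], [-0.003, 0.003, -1.0]]
wrist_force: [0.3, 0.3, 0.9]
gripper_width: 0.007
```

```bash
python3 -c "
from h import *
go('rk',.085);snap('top','t1.png');snap('side','s1.png')
a=cv2.imread('pics/t1.png')[140:260,230:430];b=cv2.imread('pics/s1.png')[140:260,250:450]
cv2.imwrite('pics/m1.png',np.vstack([cv2.resize(a,(500,300)),cv2.resize(b,(500,300))]))"
```

```text
t 1.725 p [0.5251 0.3055 0.1103] F [0.3  0.34 0.93] w 0.007
shift mm [-0.8 -6.4 25.3] turn [ 0.003  0.003 -0.007]
```

View pics/m1.png

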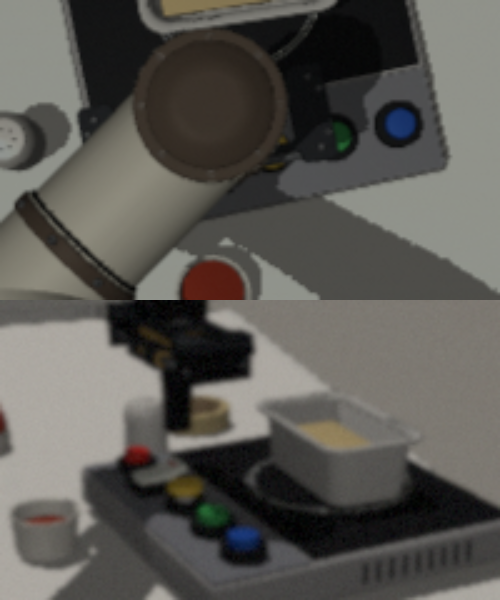

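The side view shows the shut fingers above the rocker's far half, with the tip near (325,194), and the gripper body well above the pan. I'll lower it and correct the sideways offset.

Emit:
{"name": "carry_out", "arguments": {
  "commands": [-1, -6, 15, 0.003, 0.003, -0.007, 0, 0, 10, 0, 0, 0, 0, 0, 0, 0, 0, 0]
}}

```text
time_s: 2.2
tcp_pos: [0.5237, 0.3148, 0.0879]
ee_rot: [[0.979, 0.203, 0.006], [0.203, -0.979, 0.006], [0.007, -0.005, -1.0]]
wrist_force: [-0.0, 0.2, 0.3]
gripper_width: 0.005
```

```bash
python3 -c "
from h import *
go('rk',.066)"
```

```text
t 2.2 p [0.5237 0.3148 0.0879] F [-0.03  0.23  0.3 ] w 0.005
shift mm [-1.5  3.2 21.9] turn [-0.005 -0.007  0.004]
```

Emit:
{"name": "carry_out", "arguments": {
  "commands": [-1, 2, 8, -0.005, -0.006, 0.003, 0, 0, 3, 0, 0, 0, 0, 0, 2, 0, 0, 0, 0, 0, 2, 0, 0, 0]
}}

```text
time_s: 2.7
tcp_pos: [0.5245, 0.3132, 0.0736]
ee_rot: [[0.98, 0.2, 0.004], [0.2, -0.98, 0.001], [0.004, -0.0, -1.0]]
wrist_force: [1.4, -1.2, 2.2]
gripper_width: 0.003
```

```bash
python3 -c "
from h import *
go('rk',.063)"
```

```text
t 2.7 p [0.5245 0.3132 0.0736] F [ 1.37 -1.25  2.17] w 0.003
shift mm [-1.8  1.3 10.6] turn [-0.    -0.004  0.001]
```

Emit:
{"name": "carry_out", "arguments": {
  "commands": [-1, 1, 2, 0, -0.003, 0, 0, 0, 2, 0, 0, 0, 0, 0, 2, 0, 0, 0]
}}

```text
time_s: 3.08
tcp_pos: [0.5255, 0.3131, 0.069]
ee_rot: [[0.98, 0.201, 0.005], [0.201, -0.98, 0.004], [0.006, -0.002, -1.0]]
wrist_force: [1.2, -0.3, 4.7]
gripper_width: 0.007
```

Emit:
{"name": "carry_out", "arguments": {
  "commands": [0, 0, 2, 0, 0, 0, 0, 0, 2, 0, 0, 0]
}}

```text
time_s: 3.32
tcp_pos: [0.5258, 0.3132, 0.0682]
ee_rot: [[0.979, 0.202, 0.006], [0.202, -0.979, 0.003], [0.006, -0.002, -1.0]]
wrist_force: [-4.0, -1.8, 14.7]
gripper_width: 0.006
```

Emit:
{"name": "carry_out", "arguments": {
  "commands": [-1, 0, 3, 0, 0, 0]
}}

```text
time_s: 3.45
tcp_pos: [0.5258, 0.3133, 0.0682]
ee_rot: [[0.979, 0.204, 0.009], [0.204, -0.979, 0.003], [0.009, -0.001, -1.0]]
wrist_force: [-2.4, -2.8, 17.8]
gripper_width: 0.004
```

Emit:
{"name": "carry_out", "arguments": {
  "commands": [0, 0, -20, 0, 0, 0, 0, 0, -40, 0, 0, 0, 0, 0, -50, 0, 0, 0, -60, -20, -20, 0, 0, 0, -60, -20, 0, 0, 0, 0]
}}

```text
time_s: 4.08
tcp_pos: [0.4001, 0.3257, 0.1949]
ee_rot: [[0.981, 0.196, -0.004], [0.196, -0.981, -0.003], [-0.004, 0.002, -1.0]]
wrist_force: [-0.9, 1.5, 0.3]
gripper_width: 0.007
```

```bash
python3 -c "
from h import *
go('y',.12);snap('top','t2.png');snap('side','s2.png')
a=cv2.imread('pics/t2.png')[160:240,260:420];b=cv2.imread('pics/s2.png')[180:260,280:400]
c=cv2.imread('pics/side0.png')[180:260,280:400]
f=lambda x:cv2.resize(x,(390,290),interpolation=2)
cv2.imwrite('pics/m2.png',np.vstack([np.hstack([f(a),f(cv2.imread('pics/t2.png'))]),np.hstack([f(b),f(c)])]))"
```

```text
t 4.075 p [0.4001 0.3257 0.1949] F [-0.85  1.47  0.28] w 0.007
shift mm [103.5  97.9  74.7] turn [ 0.002  0.004 -0.003]
```

View pics/m2.png

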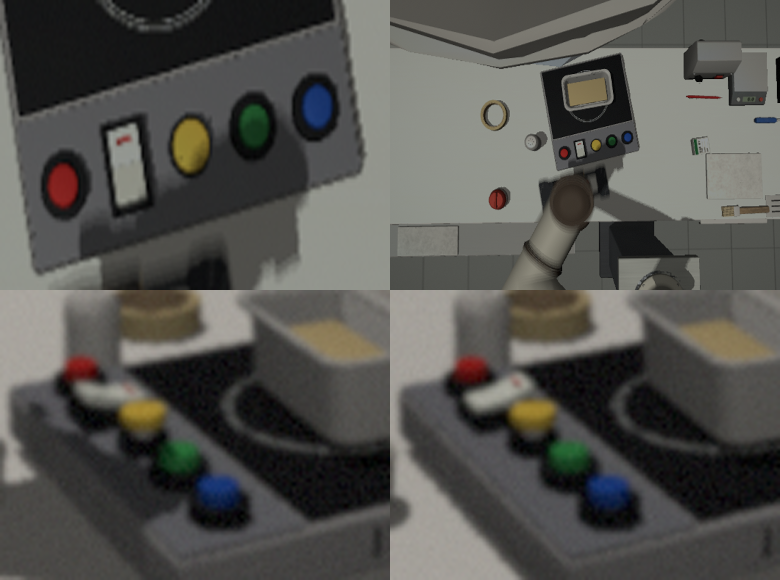

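The lower-left side view shows the rocker tipped: near half up, far half with the red bar at about (319,208) down, so it's on. The pan, shaker and cup haven't moved. The yellow plunger is next.

Emit:
{"name": "carry_out", "arguments": {
  "commands": [26, 25, 0, 0, 0, 0, 26, 25, 0, 0, 0, 0, 26, 25, 20, 0, 0, 0, 20, 18, 25, 0, 0, 0, 0, 0, 15, 0, 0, 0]
}}

```text
time_s: 4.8
tcp_pos: [0.5097, 0.2508, 0.1292]
ee_rot: [[0.979, 0.205, -0.014], [0.205, -0.979, -0.007], [-0.015, 0.004, -1.0]]
wrist_force: [-0.7, 0.2, 0.7]
gripper_width: 0.006
```

```bash
python3 -c "
from h import *
go('y',.09)"
```

```text
t 4.8 p [0.5097 0.2508 0.1292] F [-0.65  0.17  0.71] w 0.006
shift mm [11.  3. 39.] turn [0.004 0.015 0.006]
```

Emit:
{"name": "carry_out", "arguments": {
  "commands": [10, 3, 15, 0.004, 0.015, 0.006, 0, 0, 15, 0, 0, 0, 0, 0, 4, 0, 0, 0]
}}

```text
time_s: 5.18
tcp_pos: [0.5171, 0.2491, 0.0909]
ee_rot: [[0.98, 0.199, -0.006], [0.199, -0.98, -0.003], [-0.006, 0.002, -1.0]]
wrist_force: [-0.9, 0.0, 0.1]
gripper_width: 0.007
```

```bash
python3 -c "
from h import *
go('y',.08)"
```

```text
t 5.175 p [0.5171 0.2491 0.0909] F [-0.9   0.01  0.08] w 0.007
shift mm [ 3.6  0.  10.9] turn [ 0.002  0.006 -0.   ]
```

Emit:
{"name": "carry_out", "arguments": {
  "commands": [3, 0, 5, 0.002, 0.006, 0, 0, 0, 4, 0, 0, 0, 0, 0, 3, 0, 0, 0]
}}

```text
time_s: 5.55
tcp_pos: [0.5199, 0.251, 0.0793]
ee_rot: [[0.98, 0.201, 0.001], [0.201, -0.98, 0.001], [0.002, -0.001, -1.0]]
wrist_force: [-0.1, 0.3, 0.6]
gripper_width: -0.001
```

Emit:
{"name": "carry_out", "arguments": {
  "commands": [0, 0, 3, 0, 0, 0, 0, 0, 3, 0, 0, 0, 0, 0, 3, 0, 0, 0]
}}

```text
time_s: 5.92
tcp_pos: [0.52, 0.2511, 0.0713]
ee_rot: [[0.98, 0.201, 0.002], [0.201, -0.98, 0.001], [0.002, -0.001, -1.0]]
wrist_force: [-1.8, -0.5, 2.9]
gripper_width: 0.001
```

Emit:
{"name": "carry_out", "arguments": {
  "commands": [0, 0, 3, 0, 0, 0, 0, 0, 3, 0, 0, 0]
}}

```text
time_s: 6.18
tcp_pos: [0.5201, 0.2511, 0.0702]
ee_rot: [[0.979, 0.203, 0.003], [0.203, -0.979, 0.0], [0.003, 0.0, -1.0]]
wrist_force: [-9.7, -1.3, 23.5]
gripper_width: 0.007
```

Emit:
{"name": "carry_out", "arguments": {
  "commands": [0, 0, 4, 0, 0, 0]
}}

```text
time_s: 6.3
tcp_pos: [0.5202, 0.2511, 0.0702]
ee_rot: [[0.979, 0.205, 0.004], [0.205, -0.979, -0.0], [0.004, 0.001, -1.0]]
wrist_force: [-10.7, -2.2, 27.5]
gripper_width: 0.009
```

Hard stop at z = 70.2 mm, which matches 78 − 8 = 70, so the plunger is fully in. I'll lift straight up and move over the green key.

Emit:
{"name": "carry_out", "arguments": {
  "commands": [0, 0, -15, 0, 0, 0, 0, 0, -20, 0, 0, 0, 0, 30, 0, 0, 0, 0, 0, 28, 0, 0, 0, 0, 0, 0, 0, 0, 0, 0]
}}

```text
time_s: 6.92
tcp_pos: [0.5332, 0.1946, 0.1063]
ee_rot: [[0.979, 0.206, 0.008], [0.206, -0.979, 0.003], [0.009, -0.001, -1.0]]
wrist_force: [0.1, 0.3, -0.0]
gripper_width: 0.003
```

```bash
python3 -c "
from h import *
go('g',.085);snap('side','s3.png')
b=cv2.imread('pics/s3.png')[150:260,260:410]
cv2.imwrite('pics/m3.png',cv2.resize(b,(750,550),interpolation=2))"
```

```text
t 6.925 p [0.5332 0.1946 0.1063] F [ 0.14  0.26 -0.01] w 0.003
shift mm [-1.7  3.4 21.2] turn [-0.002 -0.009  0.007]
```

View pics/m3.png

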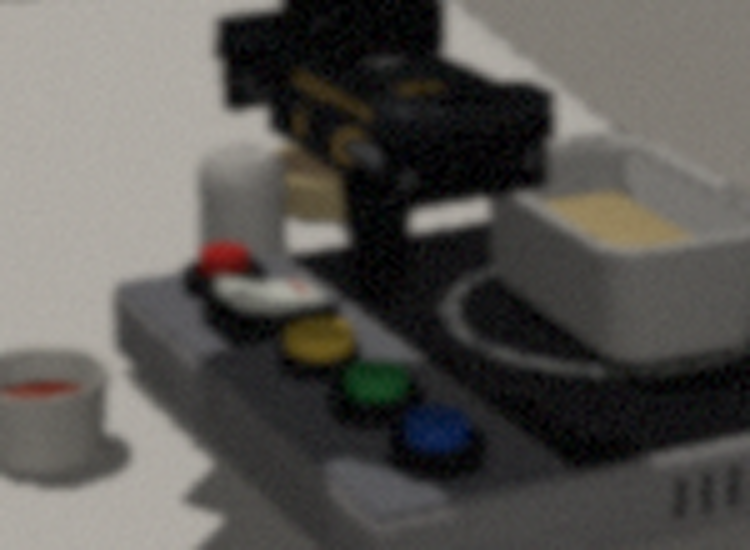

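The side view shows yellow down with its stem hidden, the rocker on, and the fingertip (335,207) directly above green (335,227). I'll press green now.

Emit:
{"name": "carry_out", "arguments": {
  "commands": [-1, 3, 12, -0.002, -0.009, 0.007, 0, 0, 9, 0, 0, 0, 0, 0, 4, 0, 0, 0]
}}

```text
time_s: 7.35
tcp_pos: [0.5326, 0.1937, 0.0787]
ee_rot: [[0.98, 0.201, -0.001], [0.201, -0.98, -0.001], [-0.001, 0.0, -1.0]]
wrist_force: [-0.3, -0.2, -0.1]
gripper_width: 0.004
```

```bash
python3 -c "
from h import *
go('g',.066)"
```

```text
t 7.35 p [0.5326 0.1937 0.0787] F [-0.29 -0.23 -0.07] w 0.004
shift mm [-0.7  2.6 12.7] turn [0.    0.001 0.002]
```

Emit:
{"name": "carry_out", "arguments": {
  "commands": [0, 2, 4, 0, 0, 0, 0, 0, 4, 0, 0, 0, 0, 0, 4, 0, 0, 0, 0, 0, 4, 0, 0, 0, 0, 0, 3, 0, 0, 0]
}}

```text
time_s: 7.98
tcp_pos: [0.5329, 0.1919, 0.0662]
ee_rot: [[0.979, 0.205, -0.0], [0.205, -0.979, -0.003], [-0.001, 0.003, -1.0]]
wrist_force: [-8.7, -1.3, 18.4]
gripper_width: 0.008
```

Emit:
{"name": "carry_out", "arguments": {
  "commands": [0, 0, 4, 0, 0, 0, 0, 0, 4, 0, 0, 0]
}}

```text
time_s: 8.22
tcp_pos: [0.533, 0.1919, 0.0661]
ee_rot: [[0.978, 0.208, 0.002], [0.208, -0.978, -0.004], [0.001, 0.004, -1.0]]
wrist_force: [-8.9, -1.9, 22.9]
gripper_width: 0.007
```

Fully down at z = 66.1 mm (expected 66). I'll hold it there.

Emit:
{"name": "carry_out", "arguments": {
  "commands": [0, 0, 3, 0, 0, 0, 0, 0, 3, 0, 0, 0, 0, 0, 3, 0, 0, 0, 0, 0, 3, 0, 0, 0, 0, 0, 3, 0, 0, 0]
}}

```text
time_s: 8.85
tcp_pos: [0.533, 0.1919, 0.0662]
ee_rot: [[0.977, 0.212, 0.008], [0.212, -0.977, -0.004], [0.007, 0.006, -1.0]]
wrist_force: [-6.7, 0.1, 17.1]
gripper_width: 0.006
```

Emit:
{"name": "carry_out", "arguments": {
  "commands": [0, 0, 3, 0, 0, 0, 0, 0, 3, 0, 0, 0, 0, 0, 3, 0, 0, 0, 0, 0, 3, 0, 0, 0, 0, 0, 3, 0, 0, 0]
}}

```text
time_s: 9.48
tcp_pos: [0.533, 0.1919, 0.0662]
ee_rot: [[0.976, 0.216, 0.013], [0.216, -0.976, -0.004], [0.012, 0.007, -1.0]]
wrist_force: [-7.3, -1.4, 17.7]
gripper_width: 0.008
```

Emit:
{"name": "carry_out", "arguments": {
  "commands": [0, 0, 3, 0, 0, 0, 0, 0, 3, 0, 0, 0, 0, 0, 3, 0, 0, 0, 0, 0, 3, 0, 0, 0, 0, 0, 3, 0, 0, 0]
}}

```text
time_s: 10.1
tcp_pos: [0.533, 0.192, 0.0662]
ee_rot: [[0.975, 0.22, 0.018], [0.221, -0.975, -0.005], [0.016, 0.009, -1.0]]
wrist_force: [-6.4, -1.8, 18.0]
gripper_width: 0.008
```

Emit:
{"name": "carry_out", "arguments": {
  "commands": [0, 0, 3, 0, 0, 0, 0, 0, 3, 0, 0, 0, 0, 0, 3, 0, 0, 0, 0, 0, 3, 0, 0, 0, 0, 0, 3, 0, 0, 0]
}}

```text
time_s: 10.72
tcp_pos: [0.533, 0.192, 0.0662]
ee_rot: [[0.974, 0.225, 0.023], [0.225, -0.974, -0.005], [0.021, 0.01, -1.0]]
wrist_force: [-7.6, -1.8, 18.0]
gripper_width: 0.005
```

Emit:
{"name": "carry_out", "arguments": {
  "commands": [0, 0, -15, 0, 0, 0, 0, 0, -30, 0, 0, 0, 0, 0, -50, 0, 0, 0, -50, 0, -30, 0, 0, 0, -60, 0, 0, 0, 0, 0]
}}

```text
time_s: 11.35
tcp_pos: [0.4247, 0.1701, 0.1928]
ee_rot: [[0.974, 0.223, 0.028], [0.223, -0.975, -0.001], [0.027, 0.007, -1.0]]
wrist_force: [-0.8, 0.1, 0.4]
gripper_width: 0.006
```

Emit:
{"name": "carry_out", "arguments": {
  "commands": [-10, 0, 0, 0, 0, 0, 0, 0, 0, 0, 0, 0, 0, 0, 0, 0, 0, 0]
}}

```text
time_s: 11.72
tcp_pos: [0.4129, 0.1673, 0.1933]
ee_rot: [[0.974, 0.224, 0.03], [0.224, -0.975, 0.002], [0.029, 0.005, -1.0]]
wrist_force: [-0.0, 0.2, -0.5]
gripper_width: 0.003
```

```bash
python3 -c "
from h import *
go('g',.2);snap('top','t4.png');snap('side','s4.png')
a=cv2.imread('pics/t4.png')[160:240,260:420];b=cv2.imread('pics/s4.png')[180:260,280:400]
f=lambda x:cv2.resize(x,(390,290),interpolation=2)
cv2.imwrite('pics/m4.png',np.vstack([np.hstack([f(a),f(cv2.imread('pics/t4.png'))]),np.hstack([f(b),f(cv2.imread('pics/s4.png'))])]))"
```

```text
t 11.725 p [0.4129 0.1673 0.1933] F [-0.02  0.21 -0.46] w 0.003
shift mm [121.9   3.8  -3.1] turn [ 0.004 -0.029  0.026]
```

View pics/m4.png

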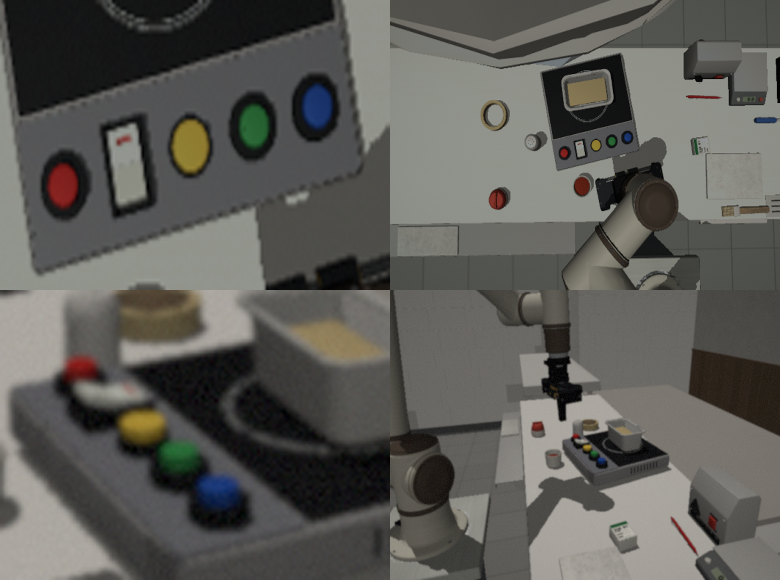

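The final views show the rocker on (far half down), yellow sunk, green sprung back up, and the pan, shaker and cup in place. The hand is clear.

```bash
python3 -c "
from station import finish_job
print(finish_job())"
```

```text
the job is handed in; nothing more can be done
None
```

I pressed the three controls in the order asked, using the shut fingertips, and handed the job in at about 12 s of the 45 s allowed.

- **Rocker:** I pressed the half toward the pan about 6 mm to a hard stop. The pictures afterwards show that half down and the near half up.
- **Lock plunger:** It went in to a stop at 70.2 mm, where 70 mm was expected. The pictures show it sunk.
- **Green key:** I held it at its stop (66.1–66.2 mm, 66 mm expected) for about 2.75 s, then let go. It is back up in the last pictures.

The highest wrist force I read was about 30 N, against the 120 N limit. I never pressed the red or blue key.

In the last pictures the pan, shaker and sauce cup look unmoved; I judged that by eye and did not measure it. The hand is clear, with wrist force near zero.

Two small disagreements came up:
- **Side camera:** It put the key centres 4–7 mm further toward the camera than the top view did. I took this as the keys' visible sides and used the top view.
- **Rocker's red bar:** It showed about 2 mm from where I had computed it.

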